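Re-divide the lathe spares tray

ROBOT

A 6-joint arm with a two-finger parallel gripper is mounted at the origin on the work surface. World frame = base frame: x ahead of the robot, y to its left, z up, the work surface at z = 0. Lengths are in m, angles in rad, forces in N, time in s.
With the tool pointing down it reaches from about 0.25 to 0.85 m from the base axis. Payload 12.5 kg.
Tool frame: the origin (TCP) lies on the front face of the gripper's body, between the roots of the fingers; the fingertips stand 84 mm ahead of it and the grasp point (between the pads) lies 65 mm ahead of it; z points along the fingers, y is the line along which they close (so a half turn about z gives the same grasp; the last joint's range is limited). The gripper opens to 93 mm and grips with 3 to 60 N. Pads are 15 mm wide; open, the fingers measure 128 mm over their backs; the gripper's body (75 mm by 188 mm) begins 65 mm behind the grasp point.
Start: joints at [1.124, 0.351, 1.652, -0, 1.139, -0.085], TCP at [0.195, 0.514, 0.303] pointing down, gripper open.
Joint ranges: [-2.75, 2.75], [-0.79, 2.1], [0.01, 2.65], [-1.57, 4.71], [0.07, 3.14], [-2.87, 2.87]. Speed limits (rad/s): [2.22, 2.22, 2.79, 3.14, 3.14, 3.14].

INTERFACE

Orientations are given as a 3x3 rotation matrix whose columns are the frame's x, y, z axes.
In Python, from rig import ctrl gives the robot as it stands. The module is installed in compiled form; this text tells all that it offers.
- The arm moves only by the tool apply_moves, never from a script. Its arguments are lists of equal length, an entry for each row: "dr": the turn, a rotation vector about the tool's x, y, z in degrees, a list of three; "travel": the shift along the tool's x, y, z in mm, a list of three; "hand": the closure, from -1 (fully open) to 1 (shut). In form: {"dr": [[wx, wy, wz], ...], "travel": [[dx, dy, dz], ...], "hand": [hand, ...]}. A call has 1 to 8 rows; each row shifts and turns the commanded pose from where the row before left it, along the tool's axes as they then stand; what a row does not reach is not made up. A row lasts 1/12 s, in which the tool goes at most 41.7 mm and 7.16 degrees, less where a joint would pass 70% of its speed; a pose out of reach is approached as far as the arm can. A call is refused whole if a number of a shift passes 41.7 or a number of a turn 7.16, either way. A call with a gripper value outside its range is refused whole. The fingers move at their own pace and stop on an object; "force" is the grip in N (left out, the last holds). Time passes only in rows, so rows that do not move let the fingers close. It gives the time, the measured TCP pose, the force, the opening and the grip force at its end, in the units of the state.
- ctrl.get_obs(): the state, without advancing time (a new reading comes with each control period).
- ctrl.read_camera(name): name is "scene" or "top"; returns (picture, depth): 480x640x3 uint8, red, green, blue; 480x640 float32, m along the optical axis (not along the pixel's ray), 0 where there is no reading.
- ctrl.camera_info(name): a dict with "fovy" (degrees; the focal length in pixels is half the picture's height over the tangent of half this angle, whatever the lens; pixels are square), "cx", "cy" (the principal point, pixels), "D" ([k1, k2, p1, p2, k3] as OpenCV has them; the pictures are not rectified), "eye" and "orientation" of the camera in the world. Camera axes: x right, y up, looking along -z (the intrinsics and any distortion apply to the point x, -y, -z); pixel columns grow to the right and rows downward; lengths in m; the calibration is good to about 2 mm. A picture is of the moment at which its call begins. camera_info takes no time and is no camera call.
- ctrl.sign_off(): hands the job in; it is judged then, once.
The state is a dict: "time_s": time; "joint_pos": joint angles; "joint_velocities": joint speeds; "tau": joint torques, N m; "tcp_pos": TCP position; "eef_rot": TCP orientation; "ft_force": force on the tool from outside, world axes, zero at the start; "ft_torque": the same for the moment, N m; "finger_gap": finger opening in m; "grasp_force": force on a finger pad.
Only numpy, scipy, OpenCV 4.12 (cv2) and the standard library are available. Lean on these libraries where they do the work, as an engineer would, in place of code of your own. Each camera call takes 0.05 s, during which the arm holds its last target. There are 200 camera calls.

TASK

Slide the tray's two dividers along until the three compartments suit the three loose lathe parts, then put the parts away: the long shaft lying lengthways in the compartment at the pull-handle end, the T-shaped tool rest lengthways on its base in the middle one, and the small tool holder block upright at the far end. Each part must lie flat on the tray floor, set down rather than dropped, and the other things on the bench are to be left alone.

Things in the scene. Friction and masses are not known exactly. Their poses are not given: they have to be found in the camera images.
- tray: wooden parts tray fixed to the bench. Origin under its centre, at bench height. Long axis y; the end with the steel bar pull handle (34 mm out) is +y. Inside 340 mm long (y from -170 to 170 mm) and 132 mm wide (x); outside 352 by 144 mm. Inner floor 5 mm, wall tops 26 mm above the bench. Two dividers make three compartments: handle end, middle, far end
- divider_a_tab (a point): pull tab of the aluminium divider farther from the handle. Point on the divider's centre plane, mid-width of the tray, 46 mm above the bench; axes as the tray's. Tab 10 mm thick (tray y), 34 mm wide (x), 22 to 56 mm above the bench; plate below 6 mm thick, tray-wide, top 26 mm above the bench. Slides along tray y only, from -155 to 125 mm, friction about 2.5 N, stays where left
- divider_b_tab (a point): pull tab of the divider nearer the handle; same shape, size, point and behaviour as the other divider. Keep it on the handle side of the other one
- shaft_c (a point): centre of the bright steel lathe shaft: 150 mm long along its y, 16 mm diameter, with two 24 mm square collars, each 20 mm long, centred 45 mm either side of the middle. It lies on the collars with its axis 12 mm above what it lies on; the bare 16 mm middle, 70 mm long, is free to grip. 0.2 to 0.4 kg
- rest_c (a point): centre (half-way up) of the dark steel tool rest, an upside-down T: base plate 86 mm long (y), 34 mm wide (x), 8 mm thick, with an upright rib 10 mm thick (x) along the whole length on its centre line; 32 mm tall in all. The point is 16 mm above its underside; z up. Grip the rib. 0.15 to 0.3 kg
- block_c (a point): centre of the dark steel tool holder block, 40 mm long (y), 28 mm wide (x), 30 mm tall, two 5 mm high screw heads on top and a slot along one long side. The point is 15 mm above its underside; z up. 0.14 to 0.28 kg
- ink_jar: small glass jar with black cap, 38 mm across, 46 mm tall; bystander; origin at the centre of its underside
- bush: brass bush, 36 mm across, 26 mm tall; bystander; origin at the centre of its underside
- screwdriver: screwdriver lying flat, 160 mm long; bystander; origin on its long axis, which is x, at its underside
- spanner: spanner lying flat, 140 mm long; bystander; origin on its long axis, which is x, at its underside
- beaker: open glass beaker, 64 mm across, 75 mm tall; bystander; origin at the centre of its underside
- tin: steel tin, 60 mm across, 50 mm tall; bystander; origin at the centre of its underside
- pot: clear jar with white cap, 48 mm across, 60 mm tall; bystander; origin at the centre of its underside
There are look-alikes about, which are no part of the job. What is shaped like the part that bears block_c but blue is not meant. What is shaped like the part that bears rest_c but green is not meant.

How it is judged:
By the outcome, as a careful person would: the job done as asked, in the order asked, and still so for the second after the job is handed in, with the robot touching nothing.
It also fails if it takes over 72 s, if anything falls off the work surface, if the arm or the gripper's body presses on something with over 40 N, if the wrist force passes 120 N, or if a joint passes its speed limit or range.

## Working session

There is one attempt and no reset: what is moved stays moved. The work goes in short steps, Python scripts to look and compute and a tool call to move; the robot and the scene stay as the last step left them, time stands still between calls to the robot, and variables do not carry over. Pictures are saved under pics/ and viewed, at most 10 in all, crops included, and the job is handed in when it is done.

Besides the shell and the picture viewer there is one more tool, called after "Request:" by a JSON object that holds its "name" and its "arguments", one argument or row to a line. apply_moves: Moves the arm, as the interface text tells. Its arguments: {"type":"object","properties":{"dr":{"type":"array","items":{"type":"array","items":{"type":"number"}}},"travel":{"type":"array","items":{"type":"array","items":{"type":"number"}}},"hand":{"type":"array","items":{"type":"number"}},"force":{"type":"number"}},"required":["dr","travel","hand"]}

```bash
mkdir -p pics; cat > h.py <<'E'
import numpy as np, cv2
from rig import ctrl
def cam(n):
    c=ctrl.camera_info(n); f=240/np.tan(np.radians(c['fovy'])/2)
    K=np.array([[f,0,c['cx']],[0,f,c['cy']],[0,0,1]]); return c,K
def ray(n,uv):
    c,K=cam(n); p=cv2.undistortPoints(np.array(uv,float).reshape(-1,1,2),K,np.array(c['D'],float)).reshape(-1,2)
    d=np.c_[p[:,0],-p[:,1],-np.ones(len(p))]
    return np.array(c['eye']),d@np.array(c['orientation']).T
def onz(n,uv,z):
    e,d=ray(n,uv); return e+d*((z-e[2])/d[:,2])[:,None]
def snap(n,name):
    im,dp=ctrl.read_camera(n); cv2.imwrite('pics/'+name,im[:,:,::-1]); np.save('pics/'+name[:-4]+'_'+n+'.npy',dp); return im,dp
E
python3 - <<'E'
from h import *
for n in('scene','top'):
    snap(n,n+'0.png'); print(ctrl.camera_info(n))
print(ctrl.get_obs())
E
```

```text
{'fovy': 46.90820578707103, 'cx': 310.4592590919505, 'cy': 224.98787201855978, 'D': array([-0.02854946,  0.        ,  0.        ,  0.        ,  0.        ]), 'eye': array([ 1.08013801, -0.55420646,  0.91693252]), 'orientation': array([[ 0.71164854, -0.50453599,  0.48887605],
       [ 0.70253059,  0.51372098, -0.49248506],
       [-0.00266945,  0.69392665,  0.72004075]])}
{'fovy': 57.676295563058844, 'cx': 312.21945062431257, 'cy': 238.828358786568, 'D': array([-0.10123192,  0.        ,  0.        ,  0.        ,  0.        ]), 'eye': array([0.37396436, 0.01025845, 1.07035902]), 'orientation': array([[-0.02343292,  0.9902332 , -0.13743766],
       [-0.99952552, -0.02595479, -0.01658567],
       [-0.01999085,  0.1369838 ,  0.99037155]])}
{'time_s': 0.1, 'joint_pos': array([ 1.12437577e+00,  3.51141859e-01,  1.65235009e+00,  9.43139670e-06,
        1.13911777e+00, -8.46032391e-02]), 'joint_velocities': array([-6.49501740e-05, -5.59664721e-05, -2.20176018e-03,  1.80666384e-03,
       -5.02700865e-04, -2.56121726e-04]), 'tau': array([ 6.55478361e-04, -4.98033285e+01, -2.85703325e+01,  6.99839252e-02,
        2.38350680e-02, -2.50382806e-05]), 'tcp_pos': array([0.19456491, 0.51419615, 0.30228121]), 'eef_rot': array([[-9.35253666e-01,  3.53977939e-01, -4.46830588e-04],
       [ 3.53978208e-01,  9.35253224e-01, -9.13685384e-04],
       [ 9.44752794e-05, -1.01269590e-03, -9.99999483e-01]]), 'ft_force': array([ 0.87262676, -0.50174597,  0.34528796]), 'ft_torque': array([-0.05739469, -0.00848001,  0.02077216]), 'grasp_force': 0.0, 'finger_gap': 0.09287801117261493}
```

View pics/top0.png

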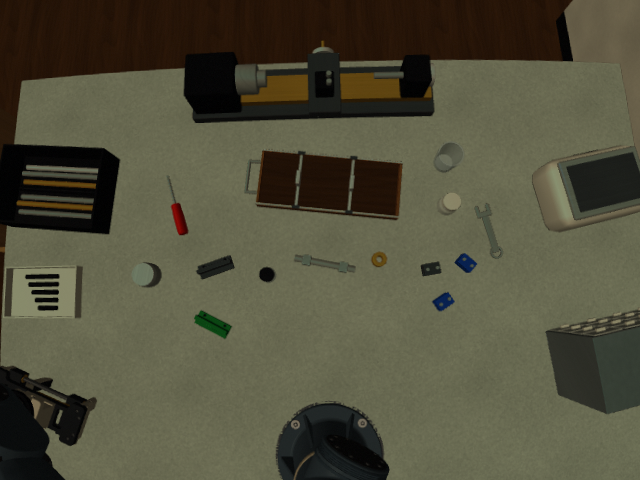

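View pics/scene0.png

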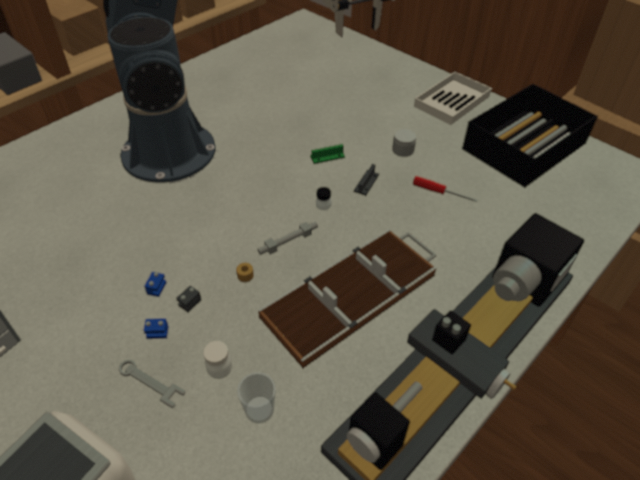

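The top view shows the tray at (330,184) with its handle on the left. The shaft is at (324,264), the dark rest at (215,267), the dark block at (431,269), and the tabs near (299,166) and (351,171). I'll enlarge the crop next.

```bash
python3 - <<'E'
from h import *
im=cv2.imread('pics/top0.png')
a=cv2.resize(im[140:225,240:420],None,fx=4.4,fy=4.4,interpolation=cv2.INTER_CUBIC)
b=[cv2.resize(im[y:y+36,x:x+68],None,fx=4.4,fy=4.4,interpolation=cv2.INTER_CUBIC) for x,y in((290,246),(190,250),(404,250))]
c=np.hstack(b); c=cv2.convertScaleAbs(c,alpha=1.5); w=max(a.shape[1],c.shape[1]); print(a.shape,c.shape)
p=lambda q:cv2.copyMakeBorder(q,0,0,0,w-q.shape[1],cv2.BORDER_CONSTANT)
o=np.vstack([cv2.convertScaleAbs(p(a),alpha=1.5),p(c)]); s=800/w; o=cv2.resize(o,None,fx=s,fy=s); print(s,o.shape); cv2.imwrite('pics/c1.png',o)
E
```

```text
(374, 792, 3) (158, 897, 3)
0.8918617614269788 (474, 800, 3)
```

View pics/c1.png

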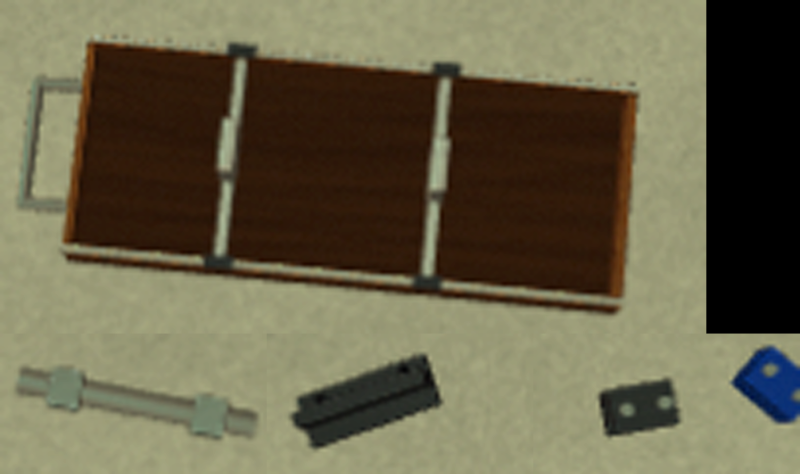

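The crop shows the dividers' tabs at about (228,145) and (438,165), the tray's rim corners at (90,42), (637,92), (66,256) and (618,305), and the parts in the lower row. Now I'll turn these into world positions, using the depth clouds as well.

```bash
cat >> h.py <<'E'
def cloud(n,dp):
    v,u=np.mgrid[0:480,0:640]; e,d=ray(n,np.c_[u.ravel(),v.ravel()])
    c,K=cam(n); P=e+d*dp.ravel()[:,None]; P[dp.ravel()==0]=np.nan
    return P.reshape(480,640,3)
def rect(P):
    r=cv2.minAreaRect((P[:,:2]*1000).astype(np.float32)); return [np.round(x,1) for x in r]
E
python3 - <<'E'
from h import *
k=4.4*800/897
A=lambda *p:[(240+x/k,140+y/k) for x,y in p]
B=lambda i,*p:[([290,190,404][i]+(x-i*266.7)/k,[246,250,250][i]+(y-333.6)/k) for x,y in p]
np.set_printoptions(precision=4,suppress=True)
print('tray',onz('top',A((90,42),(637,92),(618,305),(66,256)),.026))
print('tabsB,A',onz('top',A((228,145),(438,165)),.056))
print('divB ends,A ends',onz('top',A((240,50),(218,263),(446,70),(427,283)),.028))
print('shaft',onz('top',B(0,(18,381),(257,424)),.012),onz('top',B(0,(65,388),(209,414)),.024))
print('block',onz('top',B(2,(627,410),(666,403)),.035))
W={'tray':(.45,.66,-.25,.25),'shaft':(.25,.42,-.1,.09),'rest':(.25,.4,.15,.32),'block':(.25,.36,-.27,-.17)}
for n in('scene','top'):
    C=cloud(n,np.load(f'pics/{n}0_{n}.npy')).reshape(-1,3)
    for o,(a,b,c,d) in W.items():
        m=(C[:,0]>a)&(C[:,0]<b)&(C[:,1]>c)&(C[:,1]<d); Q=C[m]
        for lo,hi in ((.006,.08),(.018,.04),(.027,.04),(.04,.07)):
            q=Q[(Q[:,2]>lo)&(Q[:,2]<hi)]
            if len(q)>8: print(n,o,lo,len(q),rect(q), np.round(q.mean(0)*1000,1), round(np.nanmedian(Q[:,2])*1000,1))
E
```

```text
tray [[ 0.7453  0.1462  0.026 ]
 [ 0.7022 -0.2008  0.026 ]
 [ 0.5653 -0.1812  0.026 ]
 [ 0.6058  0.1619  0.026 ]]
tabsB,A [[ 0.6657  0.0577  0.056 ]
 [ 0.6495 -0.0703  0.056 ]]
divB ends,A ends [[ 0.736   0.0502  0.028 ]
 [ 0.5981  0.0666  0.028 ]
 [ 0.719  -0.08    0.028 ]
 [ 0.5819 -0.0629  0.028 ]]
shaft [[ 0.4746  0.0721  0.012 ]
 [ 0.4441 -0.0753  0.012 ]] [[ 0.4684  0.0426  0.024 ]
 [ 0.4502 -0.0452  0.024 ]]
block [[ 0.4368 -0.246   0.035 ]
 [ 0.4404 -0.2701  0.035 ]]
scene tray 0.006 5263 [array([555. ,   0.3]), array([209.9, 499.1]), np.float64(0.0)] [588.9 -23.5  16.2] 2.9
scene tray 0.018 1884 [array([554.8,   1.2]), array([497.2, 209.7]), np.float64(89.9)] [563.5 -19.1  25.4] 2.9
scene tray 0.027 726 [array([554.8,   1.4]), array([209.2, 497.1]), np.float64(0.1)] [575.2 -21.6  29.4] 2.9
scene tray 0.04 147 [array([588.3,  62.5]), array([109.6, 301.4]), np.float64(41.8)] [643.5 -25.8  53.1] 2.9
scene shaft 0.006 30 [array([342.4,  -4.6]), array([179.4, 157.3]), np.float64(77.8)] [343.8 -10.2   6.5] 1.3
scene rest 0.006 418 [array([351.8, 255.3]), array([ 86.5, 109.1]), np.
[... 976 characters left out ...]
7]), np.float64(42.1)] [628.4 -16.5  52.4] 0.6
top rest 0.006 367 [array([319., 275.]), array([85.1, 32.6]), np.float64(62.9)] [320.  275.   17.1] -0.8
top rest 0.018 150 [array([319. , 275.4]), array([84.3,  8.8]), np.float64(62.4)] [319.5 275.4  29.5] -0.8
top rest 0.027 125 [array([319. , 275.4]), array([84.3,  8.7]), np.float64(62.4)] [318.9 275.4  30.9] -0.8
top block 0.006 39 [array([ 326.9, -237.4]), array([19. , 90.2]), np.float64(42.2)] [ 350.9 -262.8   23.8] -0.9
top block 0.018 29 [array([ 352.8, -267.5]), array([19.4,  8.7]), np.float64(27.9)] [ 353.  -265.6   28.7] -0.9
top block 0.027 22 [array([ 351. , -265.4]), array([17.3,  8.6]), np.float64(4.2)] [ 353.6 -266.1   30.1] -0.9
```

```bash
python3 - <<'E'
from h import *
np.set_printoptions(precision=4,suppress=True)
W={'tray':(.54,.77,-.22,.2),'tabB':(.6,.72,.03,.09),'tabA':(.6,.72,-.1,-.04),'shaft':(.42,.5,-.09,.09),'rest':(.39,.5,.19,.31),'block':(.41,.475,-.29,-.22)}
for n in('scene','top'):
    C=cloud(n,np.load(f'pics/{n}0_{n}.npy')).reshape(-1,3)
    for o,(a,b,c,d) in W.items():
        m=(C[:,0]>a)&(C[:,0]<b)&(C[:,1]>c)&(C[:,1]<d); Q=C[m]
        for lo,hi in {'tray':((.02,.03),),'tabB':((.05,.07),),'tabA':((.05,.07),)}.get(o,((.006,.08),(.019,.05),(.026,.05))):
            q=Q[(Q[:,2]>lo)&(Q[:,2]<hi)]
            if len(q)>8: print(n,o,lo,len(q),rect(q), np.round(q.mean(0)*1000,1), round(np.nanmedian(Q[:,2])*1000,1))
for i in[1]: print(onz('top',[(215,267),(266,273),(379,259)],.03))
R=ctrl.get_obs()
E
```

```text
scene tray 0.02 2142 [array([656.9,   0.8]), array([386.5, 149.4]), np.float64(82.8)] [659.9 -13.3  25.8] 5.4
scene tabB 0.05 96 [array([666.3,  60. ]), array([11.4, 34.7]), np.float64(85.6)] [667.   59.   55.9] 8.4
scene tabA 0.05 101 [array([650.3, -69. ]), array([11.1, 35.3]), np.float64(82.8)] [650.6 -70.1  55.9] 7.7
scene shaft 0.006 599 [array([456.6,   6.9]), array([ 73.3, 160.2]), np.float64(3.5)] [460.1  -2.4  19.1] 2.4
scene shaft 0.019 333 [array([457.6,   1.7]), array([148.8,  28.1]), np.float64(77.9)] [458.8  -0.9  23. ] 2.4
scene shaft 0.026 54 [array([458. ,  -0.1]), array([108.5,  24.2]), np.float64(77.1)] [459.7   3.1  27.1] 2.4
scene rest 0.006 350 [array([444.7, 248. ]), array([ 76.5, 119.6]), np.float64(20.7)] [461.8 262.6  18.3] 1.9
scene rest 0.019 153 [array([458. , 268.5]), array([11.6, 87.2]), np.float64(17.9)] [460.5 264.1  29.6] 1.9
scene rest 0.026 119 [array([458. , 268.5]), array([11.6, 87.2]), np.float64(17.9)] [459.7 264.8  31.7] 1.9
scene block 0.006 413 [array([ 439. , -255.6]), array([32.8, 42.6]), np.float64(4.8)] [ 442.5 -257.9   25.2] 3.0
scene b
[... 893 characters left out ...]
59.3]), array([99.6, 86.4]), np.float64(23.2)] [457.6 265.8  17.8] -0.1
top rest 0.019 168 [array([458.9, 268.5]), array([10.6, 85.5]), np.float64(18.4)] [458.7 267.   30.3] -0.1
top rest 0.026 152 [array([458.8, 268.6]), array([10.6, 85.2]), np.float64(18.4)] [458.7 268.   31.1] -0.1
top block 0.006 225 [array([ 440. , -257.1]), array([28.2, 41.1]), np.float64(8.1)] [ 439.7 -254.9   28.1] 0.6
top block 0.019 208 [array([ 440. , -257.1]), array([28.2, 40.4]), np.float64(7.9)] [ 439.9 -256.1   29.5] 0.6
top block 0.026 191 [array([ 440.1, -257.3]), array([28.1, 40.4]), np.float64(8.5)] [ 440.  -256.8   30.1] 0.6
[[ 0.4559  0.2638  0.03  ]
 [ 0.4387  0.1402  0.03  ]
 [ 0.4654 -0.131   0.03  ]]
```

Located, in mm:

| Item | Position | Angle |
|---|---|---|
| Tray centre | (656.5, -17.5) | y axis at 82.7° |
| Tab A | (650.5, -70.5), tray y ≈ -53 | as tray |
| Tab B | (667, 59), tray y ≈ 77 | as tray |
| Shaft | (460, -1) | 78° |
| Rest | (458.8, 268.5) | 108.4° |
| Block | (439.5, -257) | 98.3° |

Divider targets are a = -111 and b = -1. I'll go above tab A first.

Request:
{"name": "apply_moves", "arguments": {
  "dr": [
    [0,0,-6.7],
    [0,0,-6.7],
    [0,0,0],
    [0,0,0],
    [0,0,0],
    [0,0,0],
    [0,0,0],
    [0,0,0]
  ],
  "travel": [
    [0,0,0],
    [0,0,0],
    [-27.7,-27.5,5.4],
    [-27.7,-27.5,5.4],
    [-27.7,-27.5,5.4],
    [-27.7,-27.5,5.4],
    [-27.7,-27.5,5.4],
    [-27.7,-27.5,5.4]
  ],
  "hand": [0,0,0,0,0,0,0,0],
  "force": 15
}}

```text
time_s: 0.77
tcp_pos: [0.3391, 0.3279, 0.27]
eef_rot: [[-0.992, 0.127, -0.0], [0.127, 0.992, -0.0], [0.0, -0.0, -1.0]]
ft_force: [0.7, 0.4, -0.4]
finger_gap: 0.0473
grasp_force: 0.0
```

Request:
{"name": "apply_moves", "arguments": {
  "dr": [
    [0,0,0],
    [0,0,0],
    [0,0,0],
    [0,0,0],
    [0,0,0],
    [0,0,0],
    [0,0,0],
    [0,0,0]
  ],
  "travel": [
    [-27.7,-27.5,5.4],
    [-27.7,-27.5,5.4],
    [-27.7,-27.5,5.4],
    [-27.7,-27.5,5.4],
    [-27.7,-27.5,5.4],
    [-27.7,-27.5,5.4],
    [-27.7,-27.5,5.4],
    [-27.7,-27.5,5.4]
  ],
  "hand": [0,0,0,0,0,0,0,0]
}}

```text
time_s: 1.43
tcp_pos: [0.5309, 0.0812, 0.2267]
eef_rot: [[-0.992, 0.128, -0.0], [0.128, 0.992, 0.0], [0.0, -0.0, -1.0]]
ft_force: [0.8, 1.3, 0.0]
finger_gap: 0.0463
grasp_force: 0.0
```

Request:
{"name": "apply_moves", "arguments": {
  "dr": [
    [0,0,0],
    [0,0,0],
    [0,0,0],
    [0,0,0],
    [0,0,0],
    [0,0,0],
    [0,0,0]
  ],
  "travel": [
    [-27.7,-27.5,5.4],
    [-27.7,-27.5,5.4],
    [-27.7,-27.5,5.4],
    [-27.7,-27.5,5.4],
    [-27.7,-27.5,5.4],
    [0,0,0],
    [0,0,0]
  ],
  "hand": [0,0,0,0,0,0,0]
}}

```text
time_s: 2.02
tcp_pos: [0.6501, -0.0724, 0.1989]
eef_rot: [[-0.992, 0.13, -0.002], [0.13, 0.992, 0.0], [0.002, 0.0, -1.0]]
ft_force: [-0.8, 0.5, -0.4]
finger_gap: 0.0463
grasp_force: 0.0
```

```bash
cat >> h.py <<'E'
def go(x,y,z,yaw,o=None):
    "deg of tool-z turn, then tool-frame travel mm (after the turn); yaw = tool y direction"
    o=o or ctrl.get_obs(); R=o['eef_rot']; c=np.degrees(np.arctan2(R[1,1],R[0,1]))
    a=np.radians(yaw); Y=np.array([np.cos(a),np.sin(a),0]); Z=np.array([0,0,-1.]); D=np.array([x,y,z])-o['tcp_pos']
    d=np.array([np.cross(Y,Z)@D,Y@D,Z@D])*1000
    print('turn %.1f'%-(yaw-c),'travel',d.round(1),'norm %.0f'%np.linalg.norm(d),'tilt',np.degrees(R[:2,2]).round(2))
    print('t %.2f'%o['time_s'],o['tcp_pos'].round(4),'yaw %.2f'%c,'gap %.4f'%o['finger_gap'],'grip %.1f'%o['grasp_force'],'F',o['ft_force'].round(1),'q',o['joint_pos'].round(2))
E
python3 -c "
from h import *
go(.6505,-.0705,.116,82.7)"
```

```text
turn -0.2 travel [-0.1  2.  82.9] norm 83 tilt [-0.09  0.02]
t 2.02 [ 0.6501 -0.0724  0.1989] yaw 82.54 gap 0.0463 grip 0.0 F [-0.8  0.5 -0.4] q [-0.18  0.65  1.45  0.    1.05 -1.62]
```

Request:
{"name": "apply_moves", "arguments": {
  "dr": [
    [0,0,0],
    [0,0,0],
    [0,0,0],
    [0,0,0],
    [0,0,0],
    [0,0,0],
    [0,0,0],
    [0,0,0]
  ],
  "travel": [
    [0,2,20],
    [0,0,30],
    [0,0,25],
    [0,0,8],
    [0,0,0],
    [0,0,0],
    [0,0,0],
    [0,0,0]
  ],
  "hand": [0,0,0,0,0,1,1,1]
}}

```text
time_s: 2.68
tcp_pos: [0.6509, -0.0689, 0.1189]
eef_rot: [[-0.992, 0.127, 0.003], [0.127, 0.992, -0.0], [-0.003, -0.0, -1.0]]
ft_force: [-0.3, -0.2, -0.3]
finger_gap: 0.0309
grasp_force: 0.0
```

Request:
{"name": "apply_moves", "arguments": {
  "dr": [
    [0,0,0],
    [0,0,0]
  ],
  "travel": [
    [0,0,0],
    [0,0,0]
  ],
  "hand": [1,1]
}}

```text
time_s: 2.85
tcp_pos: [0.6505, -0.069, 0.118]
eef_rot: [[-0.992, 0.128, 0.001], [0.128, 0.992, -0.0], [-0.001, -0.0, -1.0]]
ft_force: [-0.3, 0.1, -0.1]
finger_gap: 0.0175
grasp_force: 0.0
```

Request:
{"name": "apply_moves", "arguments": {
  "dr": [
    [0,0,0],
    [0,0,0],
    [0,0,0],
    [0,0,0],
    [0,0,0],
    [0,0,0]
  ],
  "travel": [
    [0,-10,0],
    [0,-15,0],
    [0,-15,0],
    [0,-12,0],
    [0,-5,0],
    [0,0,0]
  ],
  "hand": [1,1,1,1,1,1]
}}

```text
time_s: 3.35
tcp_pos: [0.6428, -0.1288, 0.1177]
eef_rot: [[-0.992, 0.13, 0.001], [0.13, 0.992, -0.001], [-0.001, -0.001, -1.0]]
ft_force: [-1.3, -2.3, 5.1]
finger_gap: 0.0097
grasp_force: 15.0
```

```bash
python3 -c "
from h import *
go(.667,.059,.2,82.7)"
```

```text
turn -0.1 travel [-1.000e-01  1.893e+02 -8.230e+01] norm 206 tilt [ 0.06 -0.07]
t 3.35 [ 0.6428 -0.1288  0.1177] yaw 82.56 gap 0.0097 grip 15.0 F [-1.3 -2.3  5.1] q [-0.27  0.76  1.48 -0.    0.9  -1.71]
```

Request:
{"name": "apply_moves", "arguments": {
  "dr": [
    [0,0,0],
    [0,0,0],
    [0,0,0],
    [0,0,0],
    [0,0,0],
    [0,0,0],
    [0,0,0],
    [0,0,0]
  ],
  "travel": [
    [0,0,0],
    [0,0,0],
    [0,0,0],
    [0,0,-20],
    [0,0,-32],
    [0,0,-30],
    [0,35,0],
    [0,38,0]
  ],
  "hand": [0,0,0,0,0,0,0,0]
}}

```text
time_s: 4.02
tcp_pos: [0.6528, -0.0542, 0.2012]
eef_rot: [[-0.991, 0.131, 0.003], [0.131, 0.991, -0.001], [-0.003, -0.0, -1.0]]
ft_force: [0.2, 0.5, -0.9]
finger_gap: 0.0465
grasp_force: 0.0
```

Request:
{"name": "apply_moves", "arguments": {
  "dr": [
    [0,0,0],
    [0,0,0],
    [0,0,0],
    [0,0,0],
    [0,0,0],
    [0,0,0],
    [0,0,0],
    [0,0,0]
  ],
  "travel": [
    [0,38,0],
    [0,38,0],
    [0,30,0],
    [0,10,0],
    [0,0,20],
    [0,0,32],
    [0,0,25],
    [0,0,5]
  ],
  "hand": [0,0,0,0,0,0,0,0]
}}

```text
time_s: 4.68
tcp_pos: [0.665, 0.0612, 0.1126]
eef_rot: [[-0.992, 0.128, -0.007], [0.128, 0.992, -0.0], [0.007, -0.001, -1.0]]
ft_force: [-0.9, 0.2, -0.2]
finger_gap: 0.0463
grasp_force: 0.0
```

Request:
{"name": "apply_moves", "arguments": {
  "dr": [
    [0,0,0],
    [0,0,0],
    [0,0,0],
    [0,0,0],
    [0,0,0],
    [0,0,0],
    [0,0,0]
  ],
  "travel": [
    [0,0,0],
    [0,0,0],
    [0,0,0],
    [0,0,0],
    [0,0,0],
    [0,0,0],
    [0,0,0]
  ],
  "hand": [1,1,1,1,1,1,1]
}}

```text
time_s: 5.27
tcp_pos: [0.6675, 0.0617, 0.1181]
eef_rot: [[-0.992, 0.127, 0.001], [0.127, 0.992, -0.0], [-0.001, -0.0, -1.0]]
ft_force: [-0.2, -1.7, 6.2]
finger_gap: 0.0098
grasp_force: 15.0
```

```bash
python3 -c "
from h import *
b=np.array([.6565,-.0175])-.001*np.array([.127,.992]);go(b[0],b[1],.118,82.7)"
```

```text
turn -0.0 travel [  0.8 -81.    0.1] norm 81 tilt [ 0.08 -0.02]
t 5.27 [0.6675 0.0617 0.1181] yaw 82.68 gap 0.0098 grip 15.0 F [-0.2 -1.7  6.2] q [ 0.02  0.78  1.43 -0.    0.93 -1.42]
```

Request:
{"name": "apply_moves", "arguments": {
  "dr": [
    [0,0,0],
    [0,0,0],
    [0,0,0],
    [0,0,0],
    [0,0,0],
    [0,0,0],
    [0,0,0],
    [0,0,0]
  ],
  "travel": [
    [0,-10,0],
    [0,-15,0],
    [0,-15,0],
    [0,-15,0],
    [0,-15,0],
    [0,-9,0],
    [0,-2,0],
    [0,0,0]
  ],
  "hand": [1,1,1,1,1,1,1,1]
}}

```text
time_s: 5.93
tcp_pos: [0.6571, -0.0198, 0.118]
eef_rot: [[-0.992, 0.128, 0.002], [0.128, 0.992, -0.0], [-0.002, -0.0, -1.0]]
ft_force: [-0.0, -2.4, 7.0]
finger_gap: 0.0098
grasp_force: 15.0
```

Request:
{"name": "apply_moves", "arguments": {
  "dr": [
    [0,0,0],
    [0,0,0],
    [0,0,0],
    [0,0,0],
    [0,0,0],
    [0,0,0],
    [0,0,6.8],
    [0,0,6.8]
  ],
  "travel": [
    [0,0,0],
    [0,0,0],
    [0,0,0],
    [0,0,-20],
    [0,0,-32],
    [0,0,-30],
    [0,0,0],
    [0,0,0]
  ],
  "hand": [0,0,0,0,0,0,0,0]
}}

```text
time_s: 6.6
tcp_pos: [0.6573, -0.0184, 0.2011]
eef_rot: [[-0.932, 0.362, 0.003], [0.362, 0.932, -0.0], [-0.003, 0.001, -1.0]]
ft_force: [0.4, 0.0, -1.1]
finger_gap: 0.0462
grasp_force: 0.0
```

Request:
{"name": "apply_moves", "arguments": {
  "dr": [
    [0,0,6.8],
    [0,0,6.8],
    [0,0,6.8],
    [0,0,6.8],
    [0,0,6.8],
    [0,0,6.8],
    [0,0,6.8],
    [0,0,6.8]
  ],
  "travel": [
    [0,0,0],
    [0,0,0],
    [0,0,0],
    [0,0,0],
    [0,0,0],
    [0,0,0],
    [0,0,0],
    [0,0,0]
  ],
  "hand": [0,0,0,0,0,0,0,0]
}}

```text
time_s: 7.27
tcp_pos: [0.6566, -0.0183, 0.1988]
eef_rot: [[-0.248, 0.969, -0.001], [0.969, 0.248, 0.0], [0.0, -0.001, -1.0]]
ft_force: [0.3, 0.4, 1.3]
finger_gap: 0.0466
grasp_force: 0.0
```

Request:
{"name": "apply_moves", "arguments": {
  "dr": [
    [0,0,6.8],
    [0,0,6.8],
    [0,0,6.7],
    [0,0,6.5],
    [0,0,0]
  ],
  "travel": [
    [0,0,0],
    [0,0,0],
    [0,0,0],
    [0,0,0],
    [0,0,0]
  ],
  "hand": [0,0,0,0,0]
}}

```text
time_s: 7.68
tcp_pos: [0.6566, -0.0183, 0.1988]
eef_rot: [[0.215, 0.977, -0.001], [0.977, -0.215, 0.0], [0.0, -0.001, -1.0]]
ft_force: [0.2, -0.7, 0.1]
finger_gap: 0.0466
grasp_force: 0.0
```

```bash
python3 -c "
from h import *
go(.460,-.001,.2,-12)
im,dp=snap('top','top1.png'); C=cloud('top',dp).reshape(-1,3)
c=np.array([.6565,-.0175]);y=np.array([.127,.992]);x=np.array([.992,-.127]);q=(C[:,:2]-c)
T=np.c_[q@x,q@y,C[:,2]]*1000
m=(abs(T[:,0])<62)&(abs(T[:,1])<165)&(T[:,2]>18)&(T[:,2]<60);print(len(T[m]),np.histogram(T[m][:,1],np.arange(-165,166,6)))
cv2.imwrite('pics/c2.png',cv2.resize(im[130:330,190:460,::-1],None,fx=2.9,fy=2.9,interpolation=cv2.INTER_CUBIC))"
```

```text
turn -0.4 travel [ -23.9 -195.9   -1.2] norm 197 tilt [-0.03  0.01]
t 7.68 [ 0.6566 -0.0183  0.1988] yaw -12.41 gap 0.0466 grip 0.0 F [ 0.2 -0.7  0.1] q [-0.1   0.65  1.44  0.    1.05  0.12]
141 (array([ 0,  0,  0,  0,  0,  0,  0,  0, 81, 60,  0,  0,  0,  0,  0,  0,  0,
        0,  0,  0,  0,  0,  0,  0,  0,  0,  0,  0,  0,  0,  0,  0,  0,  0,
        0,  0,  0,  0,  0,  0,  0,  0,  0,  0,  0,  0,  0,  0,  0,  0,  0,
        0,  0,  0,  0]), array([-165, -159, -153, -147, -141, -135, -129, -123, -117, -111, -105,
        -99,  -93,  -87,  -81,  -75,  -69,  -63,  -57,  -51,  -45,  -39,
        -33,  -27,  -21,  -15,   -9,   -3,    3,    9,   15,   21,   27,
         33,   39,   45,   51,   57,   63,   69,   75,   81,   87,   93,
         99,  105,  111,  117,  123,  129,  135,  141,  147,  153,  159,
        165]))
```

View pics/c2.png

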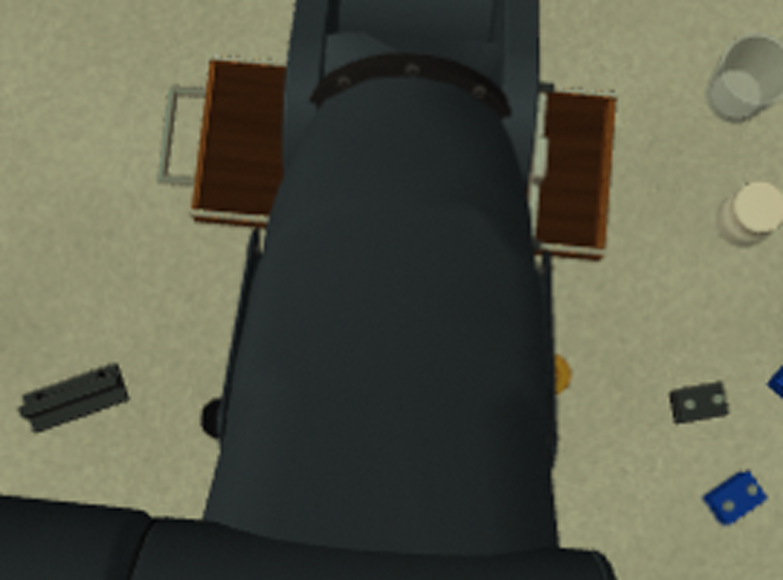

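The picture shows divider A near crop (541,155), which is -111 in tray y by depth. The arm hides divider B, and the other parts haven't moved. Next is the shaft.

Request:
{"name": "apply_moves", "arguments": {
  "dr": [
    [0,0,-0.4],
    [0,0,0],
    [0,0,0],
    [0,0,0],
    [0,0,0],
    [0,0,0],
    [0,0,0],
    [0,0,0]
  ],
  "travel": [
    [-4,-30,0],
    [-4,-36,0],
    [-4,-36,0],
    [-4,-36,0],
    [-4,-32,0],
    [-4,-20,0],
    [0,-6,0],
    [0,0,20]
  ],
  "hand": [0,0,0,0,0,0,0,0]
}}

```text
time_s: 8.4
tcp_pos: [0.4607, -0.0018, 0.1816]
eef_rot: [[0.2, 0.98, 0.005], [0.98, -0.2, -0.0], [0.001, 0.005, -1.0]]
ft_force: [1.5, -0.4, -0.2]
finger_gap: 0.0467
grasp_force: 0.0
```

Request:
{"name": "apply_moves", "arguments": {
  "dr": [
    [0,0,0],
    [0,0,0],
    [0,0,0],
    [0,0,0],
    [0,0,0],
    [0,0,0],
    [0,0,0]
  ],
  "travel": [
    [0,0,30],
    [0,0,25],
    [0,0,18],
    [0,0,10],
    [0,0,6],
    [0,0,2],
    [0,0,0]
  ],
  "hand": [0,0,0,0,0,0,0]
}}

```text
time_s: 8.98
tcp_pos: [0.4605, -0.0019, 0.0884]
eef_rot: [[0.202, 0.979, 0.0], [0.979, -0.202, -0.0], [0.0, 0.0, -1.0]]
ft_force: [0.4, 0.7, -0.7]
finger_gap: 0.046
grasp_force: 0.0
```

Request:
{"name": "apply_moves", "arguments": {
  "dr": [
    [0,0,0],
    [0,0,0],
    [0,0,0],
    [0,0,0],
    [0,0,0],
    [0,0,0],
    [0,0,0]
  ],
  "travel": [
    [0,0,0],
    [0,0,0],
    [0,0,0],
    [0,0,0],
    [0,0,0],
    [0,0,0],
    [0,0,0]
  ],
  "hand": [1,1,1,1,1,1,1],
  "force": 40
}}

```text
time_s: 9.57
tcp_pos: [0.4595, -0.0018, 0.0883]
eef_rot: [[0.203, 0.979, -0.001], [0.979, -0.203, 0.0], [-0.0, -0.001, -1.0]]
ft_force: [-3.3, 0.5, 6.4]
finger_gap: 0.0151
grasp_force: 40.0
```

```bash
python3 -c "
from h import *
go(.460,-.001,.088,-12)"
```

```text
turn 0.3 travel [0.9 0.3 0.3] norm 1 tilt [-0.07  0.01]
t 9.57 [ 0.4595 -0.0018  0.0883] yaw -11.73 gap 0.0151 grip 40.0 F [-3.3  0.5  6.4] q [-0.11  0.55  2.02  0.    0.57  0.1 ]
```

Request:
{"name": "apply_moves", "arguments": {
  "dr": [
    [0,0,0],
    [0,0,0],
    [0,0,0],
    [0,0,0],
    [0,0,0],
    [0,0,-2.2],
    [0,0,-2.2],
    [0,0,0]
  ],
  "travel": [
    [0,0,-10],
    [0,0,-25],
    [0,0,-30],
    [0,0,-25],
    [0,0,-12],
    [0,0,0],
    [0,0,0],
    [0,0,0]
  ],
  "hand": [1,1,1,1,1,1,1,1]
}}

```text
time_s: 10.23
tcp_pos: [0.4599, -0.0019, 0.1908]
eef_rot: [[0.126, 0.992, 0.001], [0.992, -0.126, -0.0], [0.0, 0.001, -1.0]]
ft_force: [0.6, 0.4, -2.8]
finger_gap: 0.015
grasp_force: 40.0
```

```bash
cat >> h.py <<'E'
def tray(x,y): # mm -> world
    return np.array([.6565,-.0175])+.001*(y*np.array([.127,.992])+x*np.array([.992,-.127]))
E
python3 -c "
from h import *
go(*tray(0,86),.0935,-7.3)"
```

```text
turn 0.1 travel [ 95.5 196.9  97.3] norm 240 tilt [ 0.05 -0.01]
t 10.23 [ 0.4599 -0.0019  0.1908] yaw -7.23 gap 0.0150 grip 40.0 F [ 0.6  0.4 -2.8] q [-0.11  0.35  1.98 -0.    0.81  0.02]
```

Request:
{"name": "apply_moves", "arguments": {
  "dr": [
    [0,0,0],
    [0,0,0],
    [0,0,0],
    [0,0,0],
    [0,0,0],
    [0,0,0],
    [0,0,0],
    [0,0,0]
  ],
  "travel": [
    [6,12,0],
    [13,27,0],
    [16,33,0],
    [16,33,0],
    [16,33,0],
    [14,29,0],
    [9.5,19,0],
    [5,10,0]
  ],
  "hand": [1,1,1,1,1,1,1,1]
}}

```text
time_s: 10.9
tcp_pos: [0.6684, 0.0688, 0.1897]
eef_rot: [[0.128, 0.992, 0.0], [0.992, -0.128, 0.0], [0.0, 0.0, -1.0]]
ft_force: [0.1, -0.4, -3.6]
finger_gap: 0.0151
grasp_force: 40.0
```

Request:
{"name": "apply_moves", "arguments": {
  "dr": [
    [0,0,0],
    [0,0,0],
    [0,0,0],
    [0,0,0],
    [0,0,0],
    [0,0,0]
  ],
  "travel": [
    [0,1,0],
    [0,0,0],
    [0,0,10],
    [0,0,15],
    [0,0,10],
    [0,0,0]
  ],
  "hand": [1,1,1,1,1,1]
}}

```text
time_s: 11.4
tcp_pos: [0.6658, 0.0674, 0.1523]
eef_rot: [[0.128, 0.992, -0.005], [0.992, -0.128, -0.0], [-0.001, -0.005, -1.0]]
ft_force: [-0.4, -0.7, -4.4]
finger_gap: 0.015
grasp_force: 40.0
```

```bash
python3 -c "
from h import *
go(*tray(0,86),.0935,-7.3)
im,dp=snap('scene','s2.png')
cv2.imwrite('pics/c3.png',cv2.resize(im[200:380,220:480,::-1],None,fx=3,fy=3,interpolation=cv2.INTER_CUBIC))"
```

```text
turn -0.1 travel [ 0.7  1.5 58.8] norm 59 tilt [-0.27 -0.01]
t 11.40 [0.6658 0.0674 0.1523] yaw -7.37 gap 0.0150 grip 40.0 F [-0.4 -0.7 -4.4] q [0.03 0.73 1.42 0.   0.99 0.16]
```

View pics/c3.png

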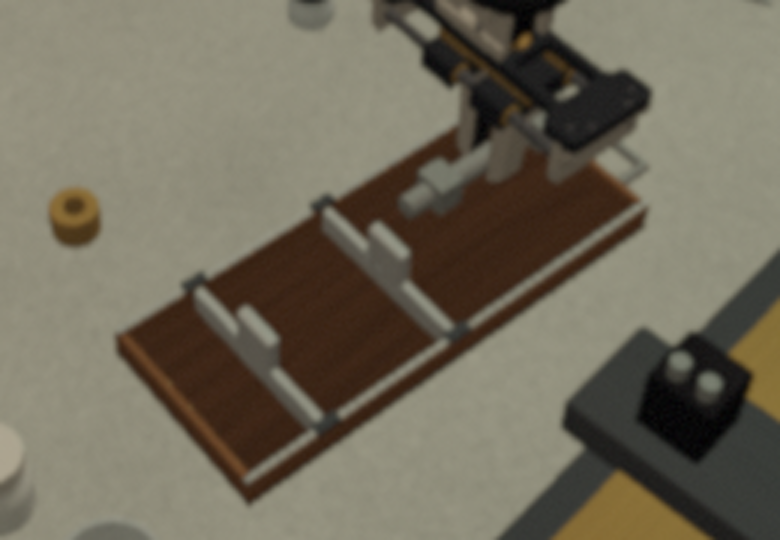

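The view shows both dividers placed, with tabs at (390,255) and (258,340). The shaft is held level above the handle-end compartment, its near end at (410,203). I'll lower it.

Request:
{"name": "apply_moves", "arguments": {
  "dr": [
    [0,0,0],
    [0,0,0],
    [0,0,0],
    [0,0,0],
    [0,0,0],
    [0,0,0],
    [0,0,0],
    [0,0,0]
  ],
  "travel": [
    [0,0,12],
    [0,0,15],
    [0,0,12],
    [0,0,8],
    [0,0,5],
    [0,0,3],
    [0,0,1],
    [0,0,0]
  ],
  "hand": [1,1,1,1,1,1,1,1]
}}

```text
time_s: 12.12
tcp_pos: [0.6677, 0.0678, 0.0992]
eef_rot: [[0.128, 0.992, 0.0], [0.992, -0.128, 0.0], [0.0, 0.0, -1.0]]
ft_force: [-0.1, 0.1, -2.9]
finger_gap: 0.0147
grasp_force: 40.0
```

Request:
{"name": "apply_moves", "arguments": {
  "dr": [
    [0,0,0],
    [0,0,0],
    [0,0,0],
    [0,0,0],
    [0,0,0]
  ],
  "travel": [
    [0,0,0.8],
    [0,0,0.8],
    [0,0,0.8],
    [0,0,0],
    [0,0,0]
  ],
  "hand": [1,1,1,1,1]
}}

```text
time_s: 12.53
tcp_pos: [0.6676, 0.0677, 0.0968]
eef_rot: [[0.128, 0.992, 0.0], [0.992, -0.128, -0.0], [0.0, 0.0, -1.0]]
ft_force: [-0.3, 0.7, -2.9]
finger_gap: 0.015
grasp_force: 40.0
```

```bash
python3 -c "
from h import *
go(*tray(0,86),.0935,-7.3)"
```

```text
turn -0.0 travel [ 0.1 -0.2  3.3] norm 3 tilt [ 0.01 -0.  ]
t 12.53 [0.6676 0.0677 0.0968] yaw -7.33 gap 0.0150 grip 40.0 F [-0.3  0.7 -2.9] q [ 0.03  0.81  1.44 -0.    0.9   0.16]
```

Request:
{"name": "apply_moves", "arguments": {
  "dr": [
    [0,0,0],
    [0,0,0],
    [0,0,0],
    [0,0,0],
    [0,0,0],
    [0,0,0]
  ],
  "travel": [
    [0,0,0.7],
    [0,0,0.7],
    [0,0,0.7],
    [0,0,0.5],
    [0,0,0.3],
    [0,0,0]
  ],
  "hand": [1,1,1,1,1,1]
}}

```text
time_s: 13.03
tcp_pos: [0.6675, 0.0677, 0.0937]
eef_rot: [[0.128, 0.992, -0.0], [0.992, -0.128, 0.0], [-0.0, -0.0, -1.0]]
ft_force: [-0.4, 0.0, -3.5]
finger_gap: 0.015
grasp_force: 40.0
```

Request:
{"name": "apply_moves", "arguments": {
  "dr": [
    [0,0,0],
    [0,0,0],
    [0,0,0],
    [0,0,0]
  ],
  "travel": [
    [0,0,0.5],
    [0,0,0.4],
    [0,0,0.3],
    [0,0,0]
  ],
  "hand": [1,1,1,1]
}}

```text
time_s: 13.37
tcp_pos: [0.6676, 0.0678, 0.0934]
eef_rot: [[0.128, 0.992, 0.0], [0.992, -0.128, -0.0], [0.0, 0.0, -1.0]]
ft_force: [-3.2, 0.3, 4.4]
finger_gap: 0.0147
grasp_force: 40.0
```

Contact confirmed, so I'll release, rise and go to the rest.

Request:
{"name": "apply_moves", "arguments": {
  "dr": [
    [0,0,0],
    [0,0,0],
    [0,0,0],
    [0,0,0],
    [0,0,0],
    [0,0,0],
    [0,0,0],
    [0,0,0]
  ],
  "travel": [
    [0,0,0],
    [0,0,0],
    [0,0,0],
    [0,0,-8],
    [0,0,-20],
    [0,0,-32],
    [0,0,-30],
    [0,0,-15]
  ],
  "hand": [0.2,0.2,0.2,0.2,0.2,0.2,0.2,0.2]
}}

```text
time_s: 14.03
tcp_pos: [0.6686, 0.0678, 0.2021]
eef_rot: [[0.128, 0.992, 0.005], [0.992, -0.128, 0.0], [0.001, 0.005, -1.0]]
ft_force: [0.3, -0.1, 0.2]
finger_gap: 0.0371
grasp_force: 0.0
```

Request:
{"name": "apply_moves", "arguments": {
  "dr": [
    [0,0,-6.4],
    [0,0,-6.4],
    [0,0,-6.4],
    [0,0,-6.5],
    [0,0,0],
    [0,0,0],
    [0,0,0],
    [0,0,0]
  ],
  "travel": [
    [0,0,0],
    [0,0,0],
    [0,0,0],
    [0,0,0],
    [22,-12,0],
    [32,-17,0],
    [35,-18,0],
    [35,-18,0]
  ],
  "hand": [0.2,0.2,0.2,0.2,0.2,0.2,0.2,0.2]
}}

```text
time_s: 14.7
tcp_pos: [0.5656, 0.1656, 0.1982]
eef_rot: [[-0.314, 0.949, 0.001], [0.949, 0.314, 0.0], [-0.0, 0.001, -1.0]]
ft_force: [0.9, -0.0, 0.6]
finger_gap: 0.0369
grasp_force: 0.0
```

Request:
{"name": "apply_moves", "arguments": {
  "dr": [
    [0,0,0],
    [0,0,0],
    [0,0,0],
    [0,0,0],
    [0,0,0],
    [0,0,0]
  ],
  "travel": [
    [35,-18,0],
    [35,-18,0],
    [32,-17,0],
    [20,-11,0],
    [10,-6,0],
    [0,0,0]
  ],
  "hand": [0.2,0.2,0.2,0.2,0.2,0.2]
}}

```text
time_s: 15.2
tcp_pos: [0.4577, 0.2693, 0.1982]
eef_rot: [[-0.317, 0.948, 0.0], [0.948, 0.317, 0.0], [0.0, 0.0, -1.0]]
ft_force: [-0.5, 0.8, 0.6]
finger_gap: 0.0371
grasp_force: 0.0
```

```bash
python3 -c "
from h import *
go(.4588,.2685,.096,18.4)
im,dp=snap('top','top3.png')
C=cloud('top',dp).reshape(-1,3);c=np.array([.6565,-.0175]);y=np.array([.127,.992]);x=np.array([.992,-.127]);q=(C[:,:2]-c)
T=np.c_[q@x,q@y,C[:,2]]*1000
m=(abs(T[:,0])<50)&(T[:,1]>6)&(T[:,1]<165)&(T[:,2]>20)&(T[:,2]<60);print(rect(T[m]/1000),T[m][:,2].max())
m=(abs(T[:,0])<20)&(T[:,1]>-160)&(T[:,1]<165)&(T[:,2]>48);print(np.histogram(T[m][:,1],8))
cv2.imwrite('pics/c4.png',cv2.resize(im[130:330,190:460,::-1],None,fx=2.9,fy=2.9,interpolation=cv2.INTER_CUBIC))"
```

```text
turn 0.1 travel [ -1.1   0.8 102.2] norm 102 tilt [0.02 0.01]
t 15.20 [0.4577 0.2693 0.1982] yaw 18.50 gap 0.0371 grip 0.0 F [-0.5  0.8  0.6] q [0.44 0.45 1.79 0.   0.89 0.12]
[array([ 2. , 86.9]), array([ 24.8, 148. ]), np.float64(1.3)] 35.57503078161406
(array([54,  0,  0,  0,  0,  0,  0, 57]), array([-116.04300573, -101.30617031,  -86.5693349 ,  -71.83249948,
        -57.09566407,  -42.35882865,  -27.62199324,  -12.88515782,
          1.85167759]))
```

View pics/c4.png

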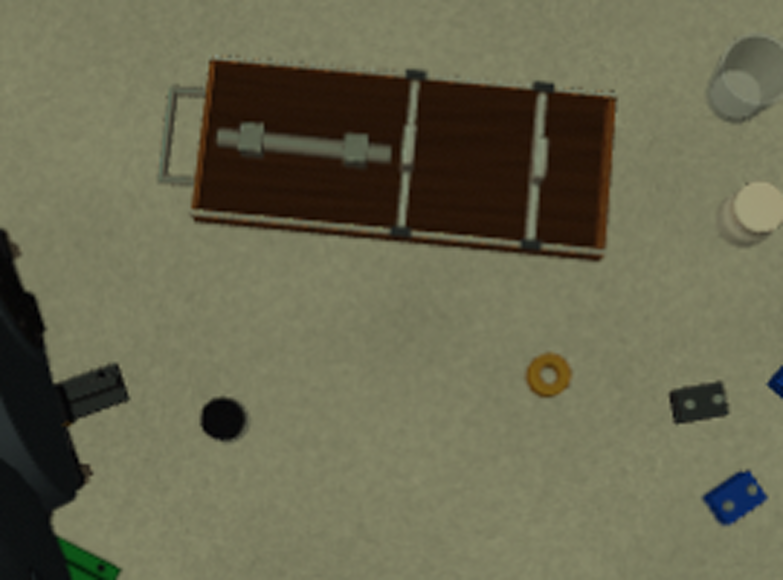

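The shaft lies in the handle-end compartment, from (217,137) to (391,153), and both dividers stand as set. The gripper is above the dark rest, so I'll grip it now.

Request:
{"name": "apply_moves", "arguments": {
  "dr": [
    [0,0,0],
    [0,0,0],
    [0,0,0],
    [0,0,0],
    [0,0,0],
    [0,0,0],
    [0,0,0],
    [0,0,0]
  ],
  "travel": [
    [-1,1,15],
    [0,0,28],
    [0,0,26],
    [0,0,18],
    [0,0,9],
    [0,0,4],
    [0,0,2],
    [0,0,0]
  ],
  "hand": [0.2,0.2,0.2,0.2,0.2,0.2,0.2,0.2]
}}

```text
time_s: 15.92
tcp_pos: [0.4607, 0.2673, 0.0961]
eef_rot: [[-0.315, 0.949, 0.001], [0.949, 0.315, 0.0], [0.0, 0.001, -1.0]]
ft_force: [0.4, 0.8, -0.0]
finger_gap: 0.0369
grasp_force: 0.0
```

Request:
{"name": "apply_moves", "arguments": {
  "dr": [
    [0,0,0],
    [0,0,0],
    [0,0,0],
    [0,0,0],
    [0,0,0],
    [0,0,0]
  ],
  "travel": [
    [0,0,0],
    [0,0,0],
    [0,0,0],
    [0,0,0],
    [0,0,0],
    [0,0,0]
  ],
  "hand": [1,1,1,1,1,1]
}}

```text
time_s: 16.42
tcp_pos: [0.4599, 0.2675, 0.0959]
eef_rot: [[-0.315, 0.949, -0.0], [0.949, 0.315, -0.0], [-0.0, -0.0, -1.0]]
ft_force: [-2.4, -1.5, 5.0]
finger_gap: 0.0102
grasp_force: 40.0
```

Request:
{"name": "apply_moves", "arguments": {
  "dr": [
    [0,0,0],
    [0,0,0],
    [0,0,0],
    [0,0,0],
    [0,0,0],
    [0,0,0],
    [0,0,0]
  ],
  "travel": [
    [0,0,-4],
    [0,0,-15],
    [0,0,-28],
    [0,0,-28],
    [0,0,-18],
    [0,0,-9],
    [0,0,0]
  ],
  "hand": [1,1,1,1,1,1,1]
}}

```text
time_s: 17.0
tcp_pos: [0.4606, 0.2678, 0.1993]
eef_rot: [[-0.315, 0.949, 0.003], [0.949, 0.315, 0.001], [0.0, 0.003, -1.0]]
ft_force: [0.1, 0.3, -1.1]
finger_gap: 0.0098
grasp_force: 40.0
```

```bash
python3 -c "
from h import *
go(*tray(0,-56),.101,-7.3)"
```

```text
turn 25.7 travel [-314.1  230.6   98.3] norm 402 tilt [0.17 0.08]
t 17.00 [0.4606 0.2678 0.1993] yaw 18.37 gap 0.0098 grip 40.0 F [ 0.1  0.3 -1.1] q [0.44 0.45 1.79 0.   0.9  0.12]
```

Request:
{"name": "apply_moves", "arguments": {
  "dr": [
    [0,0,6.4],
    [0,0,6.4],
    [0,0,6.4],
    [0,0,6.4],
    [0,0,0],
    [0,0,0],
    [0,0,0],
    [0,0,0]
  ],
  "travel": [
    [0,0,0],
    [0,0,0],
    [0,0,0],
    [0,0,0],
    [-16,12,0],
    [-28,20,0],
    [-32,24,0],
    [-32,24,0]
  ],
  "hand": [1,1,1,1,1,1,1,1]
}}

```text
time_s: 17.67
tcp_pos: [0.5257, 0.1491, 0.1961]
eef_rot: [[0.124, 0.992, -0.002], [0.992, -0.124, -0.0], [-0.001, -0.002, -1.0]]
ft_force: [0.9, 1.0, -1.6]
finger_gap: 0.0096
grasp_force: 40.0
```

Request:
{"name": "apply_moves", "arguments": {
  "dr": [
    [0,0,0],
    [0,0,0],
    [0,0,0],
    [0,0,0],
    [0,0,0],
    [0,0,0],
    [0,0,0],
    [0,0,0]
  ],
  "travel": [
    [-32,24,0],
    [-32,24,0],
    [-32,24,0],
    [-32,24,0],
    [-32,24,0],
    [-26,18,0],
    [-14,9,0],
    [-6,4,0]
  ],
  "hand": [1,1,1,1,1,1,1,1]
}}

```text
time_s: 18.33
tcp_pos: [0.6498, -0.0755, 0.1955]
eef_rot: [[0.128, 0.992, -0.002], [0.992, -0.128, 0.0], [-0.0, -0.002, -1.0]]
ft_force: [-0.1, -0.4, -0.7]
finger_gap: 0.0097
grasp_force: 40.0
```

Request:
{"name": "apply_moves", "arguments": {
  "dr": [
    [0,0,0],
    [0,0,0],
    [0,0,0],
    [0,0,0],
    [0,0,0],
    [0,0,0]
  ],
  "travel": [
    [0,0,0],
    [0,0,10],
    [0,0,16],
    [0,0,14],
    [0,0,8],
    [0,0,0]
  ],
  "hand": [1,1,1,1,1,1]
}}

```text
time_s: 18.83
tcp_pos: [0.6485, -0.072, 0.147]
eef_rot: [[0.125, 0.992, -0.004], [0.992, -0.125, 0.001], [0.0, -0.004, -1.0]]
ft_force: [0.4, -0.2, -1.1]
finger_gap: 0.0095
grasp_force: 40.0
```

```bash
python3 -c "
from h import *
go(*tray(0,-56),.101,-7.3)
im,dp=snap('scene','s5.png')
cv2.imwrite('pics/c5.png',cv2.resize(im[200:380,220:480,::-1],None,fx=3,fy=3,interpolation=cv2.INTER_CUBIC))"
```

```text
turn 0.1 travel [-0.9  1.1 46. ] norm 46 tilt [-0.23  0.04]
t 18.83 [ 0.6485 -0.072   0.147 ] yaw -7.17 gap 0.0095 grip 40.0 F [ 0.4 -0.2 -1.1] q [-0.18  0.71  1.48  0.    0.96 -0.06]
```

View pics/c5.png

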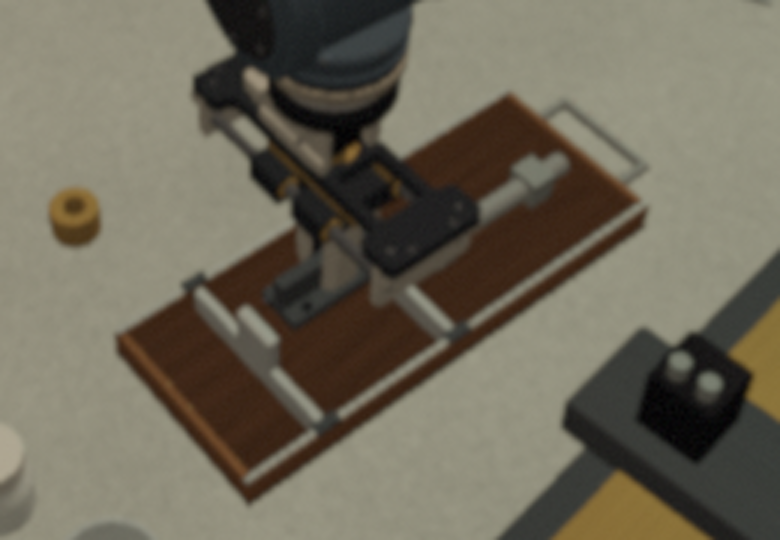

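The rest hangs level over the middle compartment, its near end at (285,305). I'll lower it gently.

Request:
{"name": "apply_moves", "arguments": {
  "dr": [
    [0,0,0],
    [0,0,0],
    [0,0,0],
    [0,0,0],
    [0,0,0],
    [0,0,0],
    [0,0,0],
    [0,0,0]
  ],
  "travel": [
    [0,1,10],
    [0,0,13],
    [0,0,10],
    [0,0,5],
    [0,0,3],
    [0,0,2],
    [0,0,1],
    [0,0,0]
  ],
  "hand": [1,1,1,1,1,1,1,1]
}}

```text
time_s: 19.55
tcp_pos: [0.6507, -0.0732, 0.1057]
eef_rot: [[0.126, 0.992, 0.0], [0.992, -0.126, -0.0], [-0.0, 0.0, -1.0]]
ft_force: [-0.0, 0.9, -1.1]
finger_gap: 0.0094
grasp_force: 40.0
```

Request:
{"name": "apply_moves", "arguments": {
  "dr": [
    [0,0,0],
    [0,0,0],
    [0,0,0],
    [0,0,0]
  ],
  "travel": [
    [0,0,0.5],
    [0,0,0.4],
    [0,0,0.4],
    [0,0,0]
  ],
  "hand": [1,1,1,1]
}}

```text
time_s: 19.88
tcp_pos: [0.6507, -0.0732, 0.1044]
eef_rot: [[0.126, 0.992, 0.0], [0.992, -0.126, -0.0], [-0.0, 0.0, -1.0]]
ft_force: [-0.5, -0.1, -1.5]
finger_gap: 0.0102
grasp_force: 40.0
```

Request:
{"name": "apply_moves", "arguments": {
  "dr": [
    [0,0,0],
    [0,0,0],
    [0,0,0],
    [0,0,0],
    [0,0,0],
    [0,0,0]
  ],
  "travel": [
    [0,0,0.7],
    [0,0,0.7],
    [0,0,0.7],
    [0,0,0.6],
    [0,0,0.4],
    [0,0,0]
  ],
  "hand": [1,1,1,1,1,1]
}}

```text
time_s: 20.38
tcp_pos: [0.6506, -0.0732, 0.1011]
eef_rot: [[0.126, 0.992, -0.0], [0.992, -0.126, 0.0], [0.0, -0.0, -1.0]]
ft_force: [0.4, 1.8, -0.9]
finger_gap: 0.0096
grasp_force: 40.0
```

Request:
{"name": "apply_moves", "arguments": {
  "dr": [
    [0,0,0],
    [0,0,0],
    [0,0,0]
  ],
  "travel": [
    [0,0,0.3],
    [0,0,0.3],
    [0,0,0]
  ],
  "hand": [1,1,1]
}}

```text
time_s: 20.63
tcp_pos: [0.6507, -0.0732, 0.101]
eef_rot: [[0.126, 0.992, 0.0], [0.992, -0.126, -0.0], [-0.0, 0.0, -1.0]]
ft_force: [-3.0, 0.0, 3.2]
finger_gap: 0.0097
grasp_force: 40.0
```

Request:
{"name": "apply_moves", "arguments": {
  "dr": [
    [0,0,0],
    [0,0,0],
    [0,0,0],
    [0,0,0],
    [0,0,0],
    [0,0,0],
    [0,0,0],
    [0,0,0]
  ],
  "travel": [
    [0,0,0],
    [0,0,0],
    [0,0,0],
    [0,0,-8],
    [0,0,-20],
    [0,0,-32],
    [0,0,-27],
    [0,0,-11]
  ],
  "hand": [0.3,0.3,0.3,0.3,0.3,0.3,0.3,0.3]
}}

```text
time_s: 21.3
tcp_pos: [0.6519, -0.0734, 0.2031]
eef_rot: [[0.126, 0.992, 0.005], [0.992, -0.126, -0.001], [-0.0, 0.005, -1.0]]
ft_force: [-0.3, 0.1, 0.4]
finger_gap: 0.0322
grasp_force: 0.0
```

Request:
{"name": "apply_moves", "arguments": {
  "dr": [
    [0,0,-5.2],
    [0,0,-5.2],
    [0,0,-5.2],
    [0,0,0],
    [0,0,0],
    [0,0,0],
    [0,0,0],
    [0,0,0]
  ],
  "travel": [
    [0,0,0],
    [0,0,0],
    [0,0,0],
    [-12,-18,0],
    [-18,-29,0],
    [-21,-33,0],
    [-21,-33,0],
    [-21,-33,0]
  ],
  "hand": [-0.2,-0.2,-0.2,-0.2,-0.2,-0.2,-0.2,-0.2]
}}

```text
time_s: 21.97
tcp_pos: [0.5181, -0.1871, 0.1984]
eef_rot: [[-0.146, 0.989, -0.0], [0.989, 0.146, 0.0], [0.0, -0.0, -1.0]]
ft_force: [1.0, -0.0, 0.6]
finger_gap: 0.0558
grasp_force: 0.0
```

Request:
{"name": "apply_moves", "arguments": {
  "dr": [
    [0,0,0],
    [0,0,0],
    [0,0,0],
    [0,0,0],
    [0,0,0]
  ],
  "travel": [
    [-21,-33,0],
    [-19,-29,0],
    [-12,-18,0],
    [-6,-9,0],
    [0,0,0]
  ],
  "hand": [-0.2,-0.2,-0.2,-0.2,-0.2]
}}

```text
time_s: 22.38
tcp_pos: [0.4392, -0.2578, 0.1986]
eef_rot: [[-0.143, 0.99, -0.0], [0.99, 0.143, 0.0], [0.0, -0.0, -1.0]]
ft_force: [0.5, 0.4, -0.1]
finger_gap: 0.056
grasp_force: 0.0
```

```bash
python3 -c "
from h import *
go(.4397,-.257,.089,8.3)
im,dp=snap('scene','s6.png')
cv2.imwrite('pics/c6.png',cv2.resize(im[200:400,110:480,::-1],None,fx=2.1,fy=2.1,interpolation=cv2.INTER_CUBIC))"
```

```text
turn -0.1 travel [  0.7   0.6 109.6] norm 110 tilt [-0.01  0.  ]
t 22.38 [ 0.4392 -0.2578  0.1986] yaw 8.25 gap 0.0560 grip 0.0 F [ 0.5  0.4 -0.1] q [-0.62  0.42  1.85 -0.    0.87 -0.77]
```

View pics/c6.png

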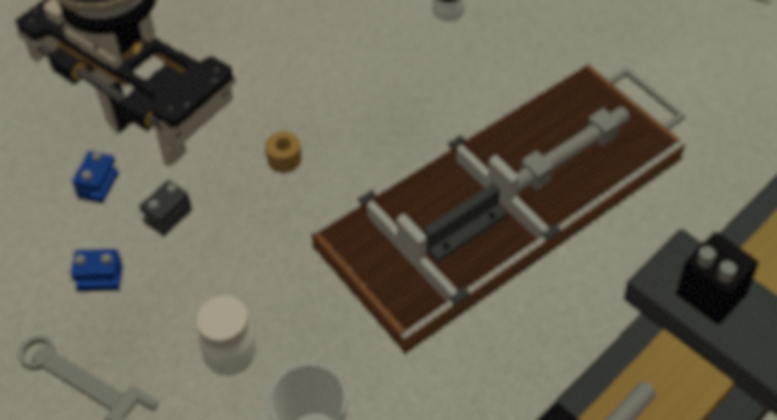

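The shaft and rest are seated in their compartments, and the dark block at (165,207) is untouched with a blue one at (95,175) nearby. I'll narrow the fingers slightly, then descend on the dark block.

Request:
{"name": "apply_moves", "arguments": {
  "dr": [
    [0,0,0],
    [0,0,0],
    [0,0,0],
    [0,0,0],
    [0,0,0],
    [0,0,0],
    [0,0,0],
    [0,0,0]
  ],
  "travel": [
    [0.7,0.6,15],
    [0,0,30],
    [0,0,30],
    [0,0,19],
    [0,0,9],
    [0,0,4],
    [0,0,2.5],
    [0,0,0]
  ],
  "hand": [-0.05,-0.05,-0.05,-0.05,-0.05,-0.05,-0.05,-0.05]
}}

```text
time_s: 23.1
tcp_pos: [0.4413, -0.2559, 0.0896]
eef_rot: [[-0.146, 0.989, 0.001], [0.989, 0.146, -0.001], [-0.001, 0.001, -1.0]]
ft_force: [0.0, -0.1, 1.5]
finger_gap: 0.0491
grasp_force: 0.0
```

Request:
{"name": "apply_moves", "arguments": {
  "dr": [
    [0,0,0],
    [0,0,0],
    [0,0,0],
    [0,0,0],
    [0,0,0],
    [0,0,0]
  ],
  "travel": [
    [0,0,0],
    [0,0,0],
    [0,0,0],
    [0,0,0],
    [0,0,0],
    [0,0,0]
  ],
  "hand": [1,1,1,1,1,1]
}}

```text
time_s: 23.6
tcp_pos: [0.4407, -0.2562, 0.0897]
eef_rot: [[-0.145, 0.989, 0.0], [0.989, 0.145, -0.0], [-0.0, 0.0, -1.0]]
ft_force: [-2.1, 0.9, 5.5]
finger_gap: 0.0274
grasp_force: 40.0
```

Request:
{"name": "apply_moves", "arguments": {
  "dr": [
    [0,0,0],
    [0,0,0],
    [0,0,0],
    [0,0,0],
    [0,0,0],
    [0,0,0],
    [0,0,0]
  ],
  "travel": [
    [0,0,-4],
    [0,0,-15],
    [0,0,-30],
    [0,0,-30],
    [0,0,-20],
    [0,0,-10],
    [0,0,0]
  ],
  "hand": [1,1,1,1,1,1,1]
}}

```text
time_s: 24.18
tcp_pos: [0.4412, -0.2564, 0.2]
eef_rot: [[-0.146, 0.989, 0.003], [0.989, 0.146, -0.002], [-0.002, 0.003, -1.0]]
ft_force: [0.2, 0.1, -2.4]
finger_gap: 0.0275
grasp_force: 40.0
```

```bash
python3 -c "
from h import *
go(*tray(0,-142),.094,-7.3)"
```

```text
turn 15.7 travel [122.3 183.2 106. ] norm 244 tilt [ 0.17 -0.12]
t 24.18 [ 0.4412 -0.2564  0.2   ] yaw 8.37 gap 0.0275 grip 40.0 F [ 0.2  0.1 -2.4] q [-0.62  0.42  1.85  0.    0.87 -0.76]
```

Request:
{"name": "apply_moves", "arguments": {
  "dr": [
    [0,0,5.2],
    [0,0,5.2],
    [0,0,5.3],
    [0,0,0],
    [0,0,0],
    [0,0,0],
    [0,0,0],
    [0,0,0]
  ],
  "travel": [
    [0,0,0],
    [0,0,0],
    [0,0,0],
    [8,12,0],
    [16,24,0],
    [20,30,0],
    [20,30,0],
    [20,30,0]
  ],
  "hand": [1,1,1,1,1,1,1,1]
}}

```text
time_s: 24.85
tcp_pos: [0.578, -0.1871, 0.1968]
eef_rot: [[0.125, 0.992, -0.001], [0.992, -0.125, 0.001], [0.0, -0.001, -1.0]]
ft_force: [0.2, 0.0, -2.1]
finger_gap: 0.028
grasp_force: 40.0
```

Request:
{"name": "apply_moves", "arguments": {
  "dr": [
    [0,0,0],
    [0,0,0],
    [0,0,0],
    [0,0,0],
    [0,0,0],
    [0,0,0],
    [0,0,0],
    [0,0,0]
  ],
  "travel": [
    [18,27,0],
    [12,18,0],
    [6,9,0],
    [2,3,0],
    [0,0,12],
    [0,0,20],
    [0,0,15],
    [0,0,0]
  ],
  "hand": [1,1,1,1,1,1,1,1]
}}

```text
time_s: 25.52
tcp_pos: [0.6351, -0.1587, 0.147]
eef_rot: [[0.128, 0.992, -0.006], [0.992, -0.128, 0.002], [0.001, -0.006, -1.0]]
ft_force: [0.1, 0.1, -1.9]
finger_gap: 0.028
grasp_force: 40.0
```

```bash
python3 -c "
from h import *
go(*tray(0,-142),.0947,-7.3)
im,dp=snap('scene','s7.png')
cv2.imwrite('pics/c7.png',cv2.resize(im[200:380,220:480,::-1],None,fx=3,fy=3,interpolation=cv2.INTER_CUBIC))"
```

```text
turn -0.1 travel [ 0.7  3.3 52.3] norm 52 tilt [-0.35  0.1 ]
t 25.52 [ 0.6351 -0.1587  0.147 ] yaw -7.36 gap 0.0280 grip 40.0 F [ 0.1  0.1 -1.9] q [-0.32  0.72  1.47 -0.    0.96 -0.19]
```

View pics/c7.png

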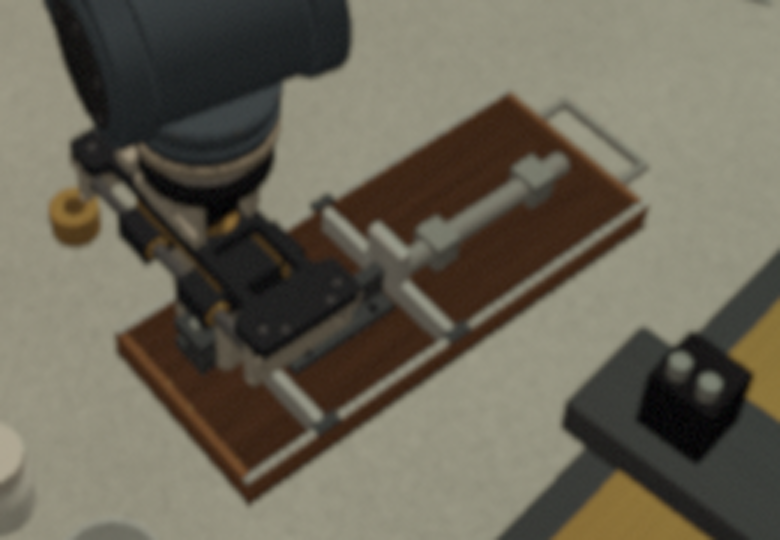

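The block hangs upright above the far-end compartment at (200,335). I'll lower it.

Request:
{"name": "apply_moves", "arguments": {
  "dr": [
    [0,0,0],
    [0,0,0],
    [0,0,0],
    [0,0,0],
    [0,0,0],
    [0,0,0],
    [0,0,0],
    [0,0,0]
  ],
  "travel": [
    [0,0,10],
    [0,0,15],
    [0,0,11],
    [0,0,6],
    [0,0,4],
    [0,0,2],
    [0,0,0],
    [0,0,0]
  ],
  "hand": [1,1,1,1,1,1,1,1]
}}

```text
time_s: 26.23
tcp_pos: [0.6379, -0.1585, 0.1036]
eef_rot: [[0.128, 0.992, 0.001], [0.992, -0.128, -0.0], [-0.0, 0.001, -1.0]]
ft_force: [0.1, 0.5, -1.9]
finger_gap: 0.0276
grasp_force: 40.0
```

```bash
python3 -c "
from h import *
go(*tray(0,-142),.0947,-7.3)"
```

```text
turn -0.0 travel [0.2 0.5 8.9] norm 9 tilt [ 0.04 -0.01]
t 26.23 [ 0.6379 -0.1585  0.1036] yaw -7.33 gap 0.0276 grip 40.0 F [ 0.1  0.5 -1.9] q [-0.31  0.78  1.48 -0.    0.89 -0.19]
```

Request:
{"name": "apply_moves", "arguments": {
  "dr": [
    [0,0,0],
    [0,0,0],
    [0,0,0],
    [0,0,0],
    [0,0,0],
    [0,0,0],
    [0,0,0],
    [0,0,0]
  ],
  "travel": [
    [0,0,2.5],
    [0,0,2],
    [0,0,1],
    [0,0,0.8],
    [0,0,0.7],
    [0,0,0.6],
    [0,0,0.5],
    [0,0,0]
  ],
  "hand": [1,1,1,1,1,1,1,1]
}}

```text
time_s: 26.9
tcp_pos: [0.6377, -0.1584, 0.0949]
eef_rot: [[0.128, 0.992, -0.0], [0.992, -0.128, 0.0], [0.0, -0.0, -1.0]]
ft_force: [-0.4, -0.6, -1.7]
finger_gap: 0.0278
grasp_force: 40.0
```

Request:
{"name": "apply_moves", "arguments": {
  "dr": [
    [0,0,0],
    [0,0,0],
    [0,0,0],
    [0,0,0]
  ],
  "travel": [
    [0,0,0.4],
    [0,0,0.4],
    [0,0,0.4],
    [0,0,0]
  ],
  "hand": [1,1,1,1]
}}

```text
time_s: 27.23
tcp_pos: [0.6378, -0.1584, 0.0947]
eef_rot: [[0.127, 0.992, 0.0], [0.992, -0.127, -0.0], [-0.0, 0.0, -1.0]]
ft_force: [-4.0, 1.2, 8.2]
finger_gap: 0.0276
grasp_force: 40.0
```

Contact confirmed. I'll release, rise and move clear for a final look.

Request:
{"name": "apply_moves", "arguments": {
  "dr": [
    [0,0,0],
    [0,0,0],
    [0,0,0],
    [0,0,0],
    [0,0,0],
    [0,0,0],
    [0,0,0],
    [0,0,0]
  ],
  "travel": [
    [0,0,0],
    [0,0,0],
    [0,0,0],
    [0,0,-5],
    [0,0,-15],
    [0,0,-30],
    [0,0,-35],
    [0,0,-35]
  ],
  "hand": [0,0,0,0,0,0,0,0]
}}

```text
time_s: 27.9
tcp_pos: [0.6375, -0.1583, 0.2163]
eef_rot: [[0.128, 0.992, 0.0], [0.992, -0.128, -0.0], [-0.0, 0.0, -1.0]]
ft_force: [-1.0, 0.6, 0.6]
finger_gap: 0.0463
grasp_force: 0.0
```

Request:
{"name": "apply_moves", "arguments": {
  "dr": [
    [0,0,0],
    [0,0,0],
    [0,0,0],
    [0,0,0],
    [0,0,0],
    [0,0,0],
    [0,0,0],
    [0,0,0]
  ],
  "travel": [
    [-10,-20,-20],
    [-20,-30,0],
    [-20,-30,0],
    [-20,-30,0],
    [-20,-30,0],
    [-15,-20,0],
    [-8,-10,0],
    [0,0,0]
  ],
  "hand": [0,0,0,0,0,0,0,0]
}}

```text
time_s: 28.57
tcp_pos: [0.4535, -0.2498, 0.235]
eef_rot: [[0.13, 0.992, 0.001], [0.992, -0.13, -0.001], [-0.001, 0.001, -1.0]]
ft_force: [1.1, -1.2, -0.3]
finger_gap: 0.0463
grasp_force: 0.0
```

```bash
python3 -c "
from h import *
im,dp=snap('top','top8.png'); C=cloud('top',dp).reshape(-1,3);c=np.array([.6565,-.0175]);y=np.array([.127,.992]);x=np.array([.992,-.127]);q=(C[:,:2]-c)
T=np.c_[q@x,q@y,C[:,2]]*1000
for n,a,b in(('shaft',6,164),('rest',-101,-10),('block',-166,-120)):
  m=(abs(T[:,0])<50)&(T[:,1]>a)&(T[:,1]<b)&(T[:,2]>20)&(T[:,2]<60);print(n,rect(T[m]/1000),np.percentile(T[m][:,2],[50,90,100]).round(1))
i2,_=snap('scene','s8.png')
f=lambda i:cv2.resize(i[:,:,::-1],(400,300),interpolation=cv2.INTER_AREA)
cv2.imwrite('pics/c8.png',np.hstack([cv2.resize(im[100:340,150:510,::-1],(400,267),interpolation=cv2.INTER_CUBIC),cv2.resize(i2[200:380,215:485,::-1],(400,267),interpolation=cv2.INTER_CUBIC)]))"
```

```text
shaft [array([ 3.4, 87. ]), array([148.7,  24.5]), np.float64(89.5)] [25.4 29.6 33. ]
rest [array([  4.2, -53.9]), array([11.1, 86.1]), np.float64(0.8)] [35.8 38.5 41.9]
block [array([ 1.000e-01, -1.415e+02]), array([41. , 29.3]), np.float64(89.3)] [34.4 37.9 44.8]
```

View pics/c8.png

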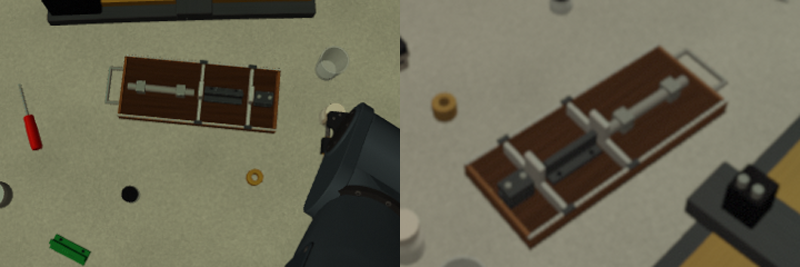

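All three parts lie flat and aligned in their compartments: shaft at (160,89), rest at (222,94) and block at (262,98) in the left half. The arm is clear and the bystanders in view haven't moved.

```bash
python3 -c "
from rig import ctrl
print(ctrl.sign_off())"
```

```text
the job is handed in; nothing more can be done
None
```

The job is done and handed in at about 29 s: both dividers are set, and the shaft, tool rest and block lie flat in the handle-end, middle and far-end compartments in that order.

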